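Pack the staining caddy

ROBOT

A 6-joint arm with a two-finger parallel gripper is mounted at the origin on a cart in front of the work surface, level with it; the furniture and walls round the work are solid. World frame = base frame: x ahead of the robot, y to its left, z up, the work surface at z = 0. Lengths are in m, angles in rad, forces in N, time in s.
With the tool pointing down it reaches from about 0.3 to 0.875 m from the base axis. Payload 6.4 kg.
Tool frame: the origin (TCP) lies between the finger pads; the fingertips stand 17 mm ahead of it and the grasp point (between the pads) lies 2 mm behind it; z points along the fingers, y is the line along which they close (so a half turn about z gives the same grasp; the last joint's range is limited). The gripper opens to 88 mm and grips with 3 to 60 N. Pads are 18 mm wide; open, the fingers measure 123 mm over their backs; the gripper's body (75 mm by 187 mm) begins 45 mm behind the grasp point.
Start: joints at [-1.484, 0.181, 1.607, -0, 1.354, -0.206], TCP at [0.166, -0.551, 0.256] pointing down, gripper open.
Joint ranges: [-2.99, 2.99], [-0.89, 2.07], [0.3, 2.58], [-1.14, 4.28], [0, 2.63], [-3.12, 3.12]. Speed limits (rad/s): [2.57, 2.57, 3.01, 3.14, 3.14, 3.14].

INTERFACE

Orientations are given as a unit quaternion [w, x, y, z].
In Python, from bench import manip gives the robot as it stands. The module is installed in compiled form; this text tells all that it offers.
- The arm moves only by the tool step_arm, never from a script. Its argument "increments" is a list of rows, each an object of numbers: "dx", "dy", "dz": the shift along the tool's x, y, z scaled (see below); "rx", "ry", "rz": the turn, a rotation vector about the tool's x, y, z scaled (see below); "claw": the closure, from -1 (fully open) to 1 (shut). In form: [{"dx": .., "dy": .., "dz": .., "rx": .., "ry": .., "rz": .., "claw": ..}, ...]. A call has 1 to 12 rows; each row shifts and turns the commanded pose from where the row before left it, along the tool's axes as they then stand; what a row does not reach is not made up. The controller multiplies each number of a shift by 0.1 m and each number of a turn by 60 degrees. A row lasts 1/12 s, in which the tool goes at most 41.7 mm and 7.16 degrees, less where a joint would pass 70% of its speed; a pose out of reach is approached as far as the arm can. A call with a number of a shift or a turn outside -1 to 1 is refused whole. A call with a gripper value outside its range is refused whole. The fingers move at their own pace and stop on an object; the grip force is fixed at half the most. Time passes only in rows, so rows that do not move let the fingers close. It gives the time, the measured TCP pose, the force, the opening and the grip force at its end, in the units of the state.
- manip.get_obs(): the state, without advancing time (a new reading comes with each control period).
- manip.get_image(name): name is "scene" or "top" or "wrist"; returns a dict with "img" (420x560x3 uint8, red, green, blue), "range_z" (420x560 float32, m along the optical axis (not along the pixel's ray), 0 where there is no reading), "camera_matrix" (3x3 intrinsics, pixels), "xyz" and "orientation" of the camera in the world; the wrist camera has in their place "mount" (4x4, takes a point from camera to tool coordinates, whose origin is the TCP and whose axes are the flange's). Camera axes: x right, y down, z forward; pixel columns grow to the right and rows downward; lengths in m; the calibration is good to about 2 mm. A picture is of the moment at which its call begins: read the wrist's pose just before it.
- manip.job_done(): hands the job in; it is judged then, once.
Trained networks look in a picture, given as the dict that the camera call returned (one of the last four; its "shot" number tells which), for a name from the list of things; names that differ only in an ending like _2 or _b are one class to them, and where a whole thing is asked for, a point or a joint stands for the part that bears it (a point fixed in the world has none). Each returns a list of dicts, best first, with "conf" (0 to 1); they miss things now and then, are a little off and sometimes report something else, mostly with a low value. They report only what shows in the picture. A call takes as long as a camera call. They do not tell look-alikes from the thing itself.
- manip.search_frame(picture, name): "bbox" ([left, top, right, bottom] in pixels, round what is visible of it).
The state is a dict: "time": time; "joint_pos": joint angles; "joint_vel": joint speeds; "joint_efforts": joint torques, N m; "tcp_pos": TCP position; "ee_rot": TCP orientation; "contact_force": force on the tool from outside, world axes, zero at the start; "moment": the same for the moment, N m; "width": finger opening in m; "grasp_force": force on a finger pad.
Only numpy, scipy, OpenCV 4.12 (cv2) and the standard library are available. Lean on these libraries where they do the work, as an engineer would, in place of code of your own. Each camera call takes 0.05 s, during which the arm holds its last target. There are 200 camera calls.

TASK

Pack the staining caddy: stand the amber jar in the large round bay, the dropper bottle in the small round bay, the square flask in the large rectangular bay and the flat black bottle in the small rectangular bay, each upright and flat on the floor of its bay. Never tip a bottle over, and leave the two brown screw-cap vials, which do not belong in the caddy, standing where they are.

Things in the scene. Friction and masses are not known exactly. Their poses are not given: they have to be found in the camera images.
- amber_jar: Squat round brown-glass jar with a wide white ribbed screw cap, 45 mm diameter, 55 mm high (cap 42 mm wide, above 46 mm). Loose, upright. Origin: centre of its underside; z up.
- dropper_bottle: Round brown-glass dropper bottle with a black rubber squeeze bulb, 86 mm high; the body is 31 mm in diameter up to 56 mm, then a 20 mm collar to 64 mm and a 12 mm bulb on top. Loose, upright. Origin: centre of its underside; z up.
- square_flask: Clear square flask with white ribbed cap, 87 mm high; body 50 mm (x) by 43 mm (y) up to 41 mm, shoulder 35 x 32 mm to 64 mm, cap 33 mm wide from 67 mm to 86 mm. Loose, upright, in the row of bottles between robot and caddy (similar flasks far back at the wall belong to the room). Origin: centre of its underside; z up.
- black_bottle: Small flat black bottle, rectangular, 20 mm (x) by 30 mm (y), straight sided up to 40 mm, round cap 17 mm in diameter to 54 mm. Loose, upright. Origin: centre of its underside; z up.
- bay_round_large: Grey insert (plate 94 x 84 x 3 mm) with white rim 8 mm high, 3 mm thick; one of four in a row 88 mm apart, in varying order, in a fixed metal tray 104 x 364 mm with walls 14 mm high. Origin: centre of the plate underside, 4 mm above the table; bay floor at z = 3 mm, rim top at 11 mm. y along the row, x across it. This one: a large round bay, 61 mm inside diameter, for the amber jar.
- bay_round_small: Grey insert (plate 94 x 84 x 3 mm) with white rim 8 mm high, 3 mm thick; one of four in a row 88 mm apart, in varying order, in a fixed metal tray 104 x 364 mm with walls 14 mm high. Origin: centre of the plate underside, 4 mm above the table; bay floor at z = 3 mm, rim top at 11 mm. y along the row, x across it. This one: a small round bay, 47 mm inside diameter, for the dropper bottle.
- bay_rect_large: Grey insert (plate 94 x 84 x 3 mm) with white rim 8 mm high, 3 mm thick; one of four in a row 88 mm apart, in varying order, in a fixed metal tray 104 x 364 mm with walls 14 mm high. Origin: centre of the plate underside, 4 mm above the table; bay floor at z = 3 mm, rim top at 11 mm. y along the row, x across it. This one: a large rectangular bay, inside 66 mm (x) by 59 mm (y), for the square flask.
- bay_rect_small: Grey insert (plate 94 x 84 x 3 mm) with white rim 8 mm high, 3 mm thick; one of four in a row 88 mm apart, in varying order, in a fixed metal tray 104 x 364 mm with walls 14 mm high. Origin: centre of the plate underside, 4 mm above the table; bay floor at z = 3 mm, rim top at 11 mm. y along the row, x across it. This one: a small rectangular bay, inside 36 mm (x) by 46 mm (y), for the flat black bottle.
- vial_black_cap: Look-alike that stays: brown round vial with a plain black screw cap (no bulb), 27 mm diameter, 61 mm high. Loose, upright. Origin: centre of its underside.
- vial_white_cap: Look-alike that stays: slim brown round vial with a white screw cap, 25 mm diameter, 59 mm high. Loose, upright. Origin: centre of its underside.
Mind the look-alikes: they are no part of the job. Leave any pink look-alike of the square_flask alone.

How it is judged:
At the end, for the whole second after the job is handed in: Each of the four bottles stands in its own bay: its centre within 14 mm of the bay's centre, its underside on the bay's floor (not on the rim), upright within 0.1 rad, released and at rest; both vials upright and within 20 mm of where they stood (horizontal distance between amber_jar and bay_round_large below 0.014 m and z of amber_jar in the frame of bay_round_large between 0 and 0.007 m and angle between each of amber_jar, dropper_bottle, square_flask, black_bottle, vial_black_cap, vial_white_cap's own z axis and vertical below 0.1 rad and linear speed of each of amber_jar, dropper_bottle, square_flask, black_bottle below 0.02 m/s and horizontal distance between dropper_bottle and bay_round_small below 0.014 m and z of dropper_bottle in the frame of bay_round_small between 0 and 0.007 m and horizontal distance between square_flask and bay_rect_large below 0.014 m and z of square_flask in the frame of bay_rect_large between 0 and 0.007 m and horizontal distance between black_bottle and bay_rect_small below 0.014 m and z of black_bottle in the frame of bay_rect_small between 0 and 0.007 m and distance of each of vial_black_cap, vial_white_cap from where it was at the start of the episode below 0.02 m); the robot touches nothing.
It fails at once if a jar, bottle or flask is tipped over (more than 0.7 rad) (angle between any of amber_jar, dropper_bottle, square_flask, black_bottle's own z axis and vertical above 0.7 rad).
It fails at once if a vial that does not belong is moved more than 20 mm or tipped (distance of any of vial_black_cap, vial_white_cap from where it was at the start of the episode above 0.02 m or angle between any of vial_black_cap, vial_white_cap's own z axis and vertical above 0.5 rad).
It also fails if it takes over 109 s, if anything falls off the work surface, if the arm or the gripper's body presses on something with over 40 N, if the wrist force passes 120 N, or if a joint passes its speed limit or range.

## Working session

There is one attempt and no reset: what is moved stays moved. The work goes in short steps, Python scripts to look and compute and a tool call to move; the robot and the scene stay as the last step left them, time stands still between calls to the robot, and variables do not carry over. Pictures are saved under pics/ and viewed, at most 14 in all, crops included, and the job is handed in when it is done.

Besides the shell and the picture viewer there is one more tool, called after "Emit:" by a JSON object that holds its "api" and its "payload". step_arm: Moves the arm, as the interface text tells. Shifts and turns lie within -1 to 1; 1 stands for 0.1 m of shift or 60 degrees of turn. Its arguments: {"type":"object","properties":{"increments":{"type":"array"}},"required":["increments"]}

```bash
mkdir -p pics; cat > h.py <<'E'
import numpy as np, cv2
from scipy.spatial.transform import Rotation as R
from bench import manip
def rot(q): return R.from_quat([q[1],q[2],q[3],q[0]]).as_matrix()
def shot(n):
    o=manip.get_obs(); p=manip.get_image(n)
    if n=="wrist":
        T=np.eye(4);T[:3,:3]=rot(o["ee_rot"]);T[:3,3]=o["tcp_pos"];M=T@np.array(p["mount"])
    else:
        M=np.eye(4);q=np.array(p["orientation"]);M[:3,:3]=rot(q) if q.size==4 else q.reshape(3,3);M[:3,3]=p["xyz"]
    z=p["range_z"];K=np.array(p["camera_matrix"]);v,u=np.mgrid[:z.shape[0],:z.shape[1]]
    P=np.stack([(u-K[0,2])/K[0,0]*z,(v-K[1,2])/K[1,1]*z,z],-1)@M[:3,:3].T+M[:3,3]
    P[z==0]=np.nan
    return o,p,P
NAMES="amber_jar dropper_bottle square_flask black_bottle bay_round_large bay_round_small bay_rect_large bay_rect_small vial_black_cap vial_white_cap".split()
E
python3 - <<'E'
from h import *
for n in("top","scene"):
    o,p,P=shot(n); cv2.imwrite(f"pics/{n}0.png",p["img"][:,:,::-1])
    if n=="top":print({k:np.round(v,3).tolist() for k,v in o.items()})
    print(n,p["xyz"],p["orientation"])
    for m in NAMES:
        for d in manip.search_frame(p,m)[:3]:
            b=np.array(d["bbox"]).astype(int);Q=P[max(b[1],0):b[3]+1,max(b[0],0):b[2]+1].reshape(-1,3)
            c=P[(b[1]+b[3])//2,(b[0]+b[2])//2]
            print(m,round(d["conf"],2),b,"ctr",c.round(3),"med top",np.nanpercentile(Q[:,2],97).round(3))
E
```

```text
{'time': 0.0, 'joint_pos': [-1.484, 0.181, 1.608, -0.0, 1.354, -0.206], 'joint_vel': [0.001, 0.001, 0.0, 0.001, -0.0, -0.002], 'joint_efforts': [-0.0, -43.386, -34.185, 0.07, 0.039, -0.0], 'tcp_pos': [0.166, -0.55, 0.255], 'ee_rot': [-0.001, 0.989, 0.146, 0.0], 'contact_force': [0.161, -0.446, 0.788], 'moment': [-0.003, 0.024, 0.018], 'grasp_force': 0.0, 'width': 0.088}
top [ 0.37477078 -0.04517042  1.23540105] [-0.03348978  0.70714609 -0.70530442  0.03699336]
amber_jar 0.58 [294 208 315 228] ctr [ 0.459 -0.107  0.053] med top 0.057
dropper_bottle 0.64 [140 218 157 231] ctr [0.443 0.268 0.063] med top 0.084
square_flask 0.98 [368 176 392 204] ctr [ 0.524 -0.286  0.089] med top 0.088
square_flask 0.82 [405 249 433 265] ctr [ 0.366 -0.377  0.08 ] med top 0.089
square_flask 0.78 [404 193 430 219] ctr [nan nan nan] med top 0.088
black_bottle 0.7 [183 221 201 234] ctr [0.437 0.165 0.05 ] med top 0.053
bay_round_large 0.75 [200 128 236 165] ctr [0.647 0.11  0.005] med top 0.015
bay_round_small 0.78 [267 141 304 177] ctr [ 0.614 -0.062  0.005] med top 0.014
bay_rect_large 0.56 [299 144 338 
[... 584 characters left out ...]
ed top 0.015
black_bottle 0.46 [213 226 226 246] ctr [0.425 0.17  0.035] med top 0.053
black_bottle 0.42 [227 195 257 207] ctr [0.633 0.021 0.009] med top 0.015
bay_round_large 0.7 [197 199 229 214] ctr [0.649 0.109 0.006] med top 0.016
bay_round_small 0.81 [256 190 280 204] ctr [ 0.621 -0.063  0.007] med top 0.015
bay_rect_large 0.55 [281 187 313 199] ctr [ 0.606 -0.158  0.004] med top 0.055
bay_rect_small 0.68 [226 194 256 209] ctr [0.64  0.021 0.006] med top 0.015
bay_rect_small 0.15 [170 225 182 257] ctr [0.435 0.277 0.047] med top 0.08
vial_black_cap 0.75 [258 211 272 234] ctr [0.439 0.033 0.031] med top 0.058
vial_white_cap 0.4 [253 187 282 207] ctr [ 0.621 -0.059  0.008] med top 0.015
```

```bash
python3 - <<'E'
import cv2
a=cv2.imread("pics/top0.png")[110:290,110:450]; cv2.imwrite("pics/top0c.png",cv2.resize(a,None,fx=2.35,fy=2.35,interpolation=cv2.INTER_CUBIC))
a=cv2.imread("pics/scene0.png")[120:290,130:430]; cv2.imwrite("pics/scene0c.png",cv2.resize(a,None,fx=2.6,fy=2.6,interpolation=cv2.INTER_CUBIC))
E
```

```text
(no output)
```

View pics/top0c.png

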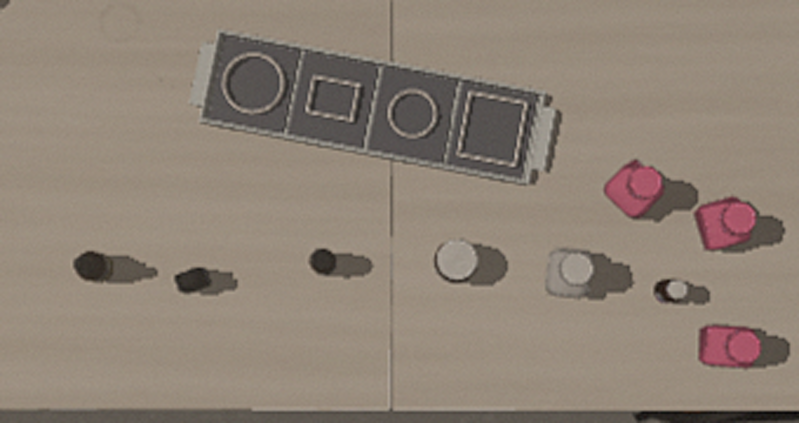

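View pics/scene0c.png

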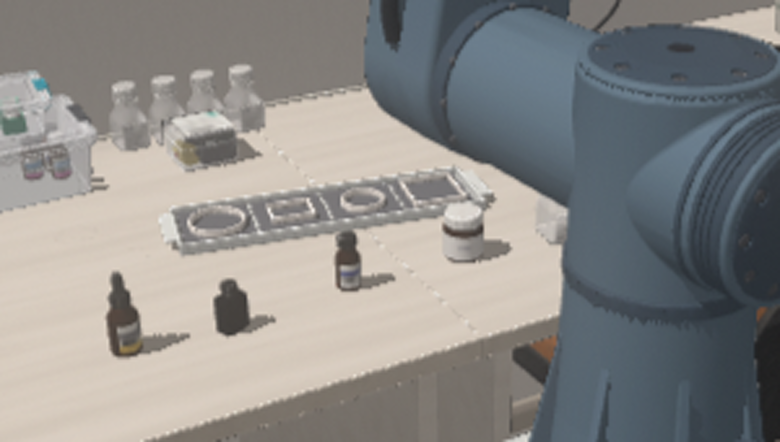

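The top crop shows the tray with the bays, left to right: large round (253,82), small rectangle (333,98), small round (412,112) and large rectangle (493,128). The row holds the dropper (92,265), black bottle (195,280), black-cap vial (322,262), jar (457,260), clear flask (572,270) and white-cap vial (672,290), with three pink look-alikes. The scene crop agrees.

```bash
cat >> h.py <<'E'
def blobs(P,zlo=0.018,zhi=.12,reg=(0.3,0.56,-.34,.35),mn=15):
    z=P[:,:,2];m=(z>zlo)&(z<zhi)&(P[:,:,0]>reg[0])&(P[:,:,0]<reg[1])&(P[:,:,1]>reg[2])&(P[:,:,1]<reg[3])
    n,L=cv2.connectedComponents(m.astype(np.uint8));r=[]
    for i in range(1,n):
        Q=P[L==i]
        if len(Q)<mn:continue
        t=np.percentile(Q[:,2],98);T=Q[Q[:,2]>t-.006]
        (c,s,a)=cv2.minAreaRect((T[:,:2]*1000).astype(np.float32))
        r.append((len(Q),t,np.array(c)/1000,s,a,Q))
    return r
def go(o,tgt,yaw=None):
    "shift in tool units to world target, and rz units to tool-x yaw"
    Rm=rot(o["ee_rot"]);d=Rm.T@(np.array(tgt)-o["tcp_pos"])/.1
    th=np.arctan2(Rm[1,0],Rm[0,0]);return d.round(3),"tilt",np.degrees(np.arccos(-Rm[2,2])).round(2),"yaw",th.round(4),None if yaw is None else round(-(yaw-th)/np.radians(60),3)
E
python3 - <<'E'
from h import *
o,p,P=shot("top")
for n,t,c,s,a,Q in blobs(P):print(n,t.round(3),c.round(4),np.round(s),round(a),"all ctr",cv2.minAreaRect((Q[:,:2]*1000).astype(np.float32)))
# tray: points with z 0.011-0.02 -> rect
b=blobs(P,.003,.02,(.5,.75,-.28,.25),500)
for n,t,c,s,a,Q in b:
    print("tray",n,t,cv2.minAreaRect((Q[:,:2]*1000).astype(np.float32)))
E
```

```text
395 0.089 [ 0.5304 -0.2966] [31. 30.] 2 all ctr ((530.67138671875, -297.1766662597656), (49.581581115722656, 44.93901824951172), 45.64729690551758)
269 0.057 [ 0.4532 -0.1073] [40. 40.] 45 all ctr ((452.7148742675781, -106.74215698242188), (43.20083999633789, 41.6946907043457), 2.468210220336914)
374 0.089 [ 0.4422 -0.2261] [31. 30.] 59 all ctr ((442.2309875488281, -225.98931884765625), (43.25160217285156, 50.09990692138672), 84.00479125976562)
157 0.086 [0.4467 0.276 ] [10.  7.] 0 all ctr ((446.6719970703125, 273.77734375), (27.14944839477539, 29.961374282836914), 82.79716491699219)
98 0.065 [0.4536 0.0342] [19. 19.] 45 all ctr ((452.7873229980469, 32.322784423828125), (24.657546997070312, 24.840450286865234), 88.8196029663086)
115 0.056 [0.4325 0.1716] [15. 14.] 64 all ctr ((433.19757080078125, 170.87486267089844), (20.53348159790039, 30.073814392089844), 20.114194869995117)
98 0.062 [ 0.4232 -0.3317] [19. 15.] 2 all ctr ((422.9779357910156, -329.8863220214844), (22.24567985534668, 18.980388641357422), 0.9932627081871033)
tray 5584 0.016439179987368414 ((622.828125, -18.270965576171875), (399.0317077636719, 116.55587768554688), 78.77151489257812)
```

Emit:
{"api": "step_arm", "payload": {"increments": [{"rz":-0.11,"dz":-0.1},{"rz":-0.11,"dz":-0.1},{"rz":-0.11,"dz":-0.1},{"rz":-0.11},{"rz":-0.11},{"rz":-0.11},{"rz":-0.11},{"rz":-0.11},{"rz":-0.11},{"rz":-0.04}]}}

```text
validation failed for argument at $.in...
```

Emit:
{"api": "step_arm", "payload": {"increments": [{"dx":0,"dy":0,"dz":0,"rx":0,"ry":0,"rz":-0.11,"claw":-1},{"dx":0,"dy":0,"dz":0,"rx":0,"ry":0,"rz":-0.11,"claw":-1},{"dx":0,"dy":0,"dz":0,"rx":0,"ry":0,"rz":-0.11,"claw":-1},{"dx":0,"dy":0,"dz":0,"rx":0,"ry":0,"rz":-0.11,"claw":-1},{"dx":0,"dy":0,"dz":0,"rx":0,"ry":0,"rz":-0.11,"claw":-1},{"dx":0,"dy":0,"dz":0,"rx":0,"ry":0,"rz":-0.11,"claw":-1},{"dx":0,"dy":0,"dz":0,"rx":0,"ry":0,"rz":-0.11,"claw":-1},{"dx":0,"dy":0,"dz":0,"rx":0,"ry":0,"rz":-0.11,"claw":-1},{"dx":0,"dy":0,"dz":0,"rx":0,"ry":0,"rz":-0.11,"claw":-1},{"dx":0,"dy":0,"dz":0,"rx":0,"ry":0,"rz":-0.04,"claw":-1}]}}

```text
time: 1.98
tcp_pos: [0.166, -0.5505, 0.2557]
ee_rot: [0.0, 0.772, 0.636, -0.0]
contact_force: [0.1, -0.4, -0.7]
width: 0.0878
grasp_force: 0.0
```

```bash
python3 -c "
from h import *
o=manip.get_obs();print(o['time'],o['tcp_pos'],*go(o,(.453,-.107,.22),1.3748))"
```

```text
1.9833 [ 0.16597466 -0.5505485   0.25571977] [4.904 1.964 0.357] tilt 0.0 yaw 1.3774 0.002
```

Emit:
{"api": "step_arm", "payload": {"increments": [{"dx":0.35,"dy":0.14,"dz":0.03,"rx":0,"ry":0,"rz":0,"claw":-1},{"dx":0.35,"dy":0.14,"dz":0.03,"rx":0,"ry":0,"rz":0,"claw":-1},{"dx":0.35,"dy":0.14,"dz":0.03,"rx":0,"ry":0,"rz":0,"claw":-1},{"dx":0.35,"dy":0.14,"dz":0.03,"rx":0,"ry":0,"rz":0,"claw":-1},{"dx":0.35,"dy":0.14,"dz":0.03,"rx":0,"ry":0,"rz":0,"claw":-1},{"dx":0.35,"dy":0.14,"dz":0.03,"rx":0,"ry":0,"rz":0,"claw":-1},{"dx":0.35,"dy":0.14,"dz":0.03,"rx":0,"ry":0,"rz":0,"claw":-1},{"dx":0.35,"dy":0.14,"dz":0.03,"rx":0,"ry":0,"rz":0,"claw":-1},{"dx":0.35,"dy":0.14,"dz":0.03,"rx":0,"ry":0,"rz":0,"claw":-1},{"dx":0.35,"dy":0.14,"dz":0.03,"rx":0,"ry":0,"rz":0,"claw":-1},{"dx":0.35,"dy":0.14,"dz":0.03,"rx":0,"ry":0,"rz":0,"claw":-1},{"dx":0.35,"dy":0.14,"dz":0.03,"rx":0,"ry":0,"rz":0,"claw":-1}]}}

```text
time: 2.98
tcp_pos: [0.4146, -0.1705, 0.22]
ee_rot: [0.001, 0.774, 0.633, 0.0]
contact_force: [-0.0, -1.1, 0.3]
width: 0.0883
grasp_force: 0.0
```

Emit:
{"api": "step_arm", "payload": {"increments": [{"dx":0.35,"dy":0.14,"dz":0,"rx":0,"ry":0,"rz":0,"claw":-1},{"dx":0.25,"dy":0.1,"dz":0,"rx":0,"ry":0,"rz":0,"claw":-1},{"dx":0.1,"dy":0.04,"dz":0,"rx":0,"ry":0,"rz":0,"claw":-1},{"dx":0,"dy":0,"dz":0,"rx":0,"ry":0,"rz":0,"claw":-1}]}}

```text
time: 3.32
tcp_pos: [0.4559, -0.1074, 0.2198]
ee_rot: [0.0, 0.773, 0.635, 0.0]
contact_force: [-0.3, 0.1, -0.2]
width: 0.0885
grasp_force: 0.0
```

```bash
python3 - <<'E'
from h import *
o,p,P=shot("wrist")
print(o['time'],o['tcp_pos'],*go(o,(.453,-.107,.032),1.3748))
for n,t,c,s,a,Q in blobs(P,mn=300):print(n,t.round(3),c.round(4),np.round(s),round(a),"all",cv2.minAreaRect((Q[:,:2]*1000).astype(np.float32)))
cv2.imwrite("pics/w1.png",p["img"][:,:,::-1])
E
```

```text
3.3167 [ 0.45590653 -0.10740107  0.21976667] [-0.002 -0.03   1.878] tilt 0.01 yaw 1.3751 0.0
1249 0.062 [0.4551 0.0296] [16. 20.] 78 all ((455.7462158203125, 28.962404251098633), (26.874313354492188, 20.980993270874023), 2.213540554046631)
2413 0.056 [ 0.4562 -0.1081] [42. 42.] 79 all ((455.96234130859375, -107.1996841430664), (43.11067199707031, 43.390602111816406), 60.39126205444336)
1089 0.05 [ 0.4478 -0.21  ] [ 8. 41.] 79 all ((446.384765625, -210.68728637695312), (11.842928886413574, 49.8499755859375), 83.15107727050781)
515 0.087 [ 0.4435 -0.2348] [17. 32.] 80 all ((443.4620361328125, -234.77207946777344), (17.45613670349121, 31.867769241333008), 79.64405822753906)
2249 0.085 [ 0.5356 -0.2861] [ 9. 28.] 80 all ((529.90771484375, -291.90643310546875), (57.496734619140625, 34.67762756347656), 11.500677108764648)
```

View pics/w1.png

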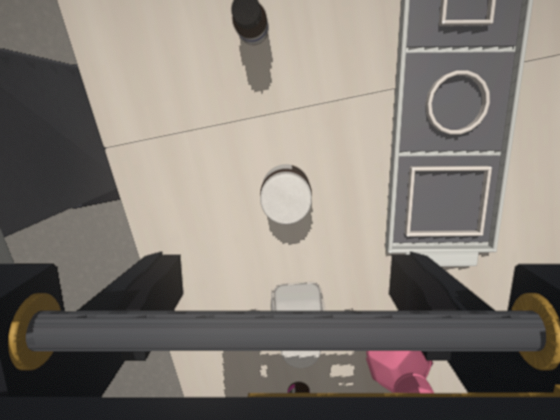

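The wrist view shows the jar at (286,195), which is directly beneath the tool. The black-cap vial is at (250,20), well clear of the fingers.

Emit:
{"api": "step_arm", "payload": {"increments": [{"dx":0,"dy":0,"dz":0.35,"rx":0,"ry":0,"rz":0,"claw":-1},{"dx":0,"dy":0,"dz":0.35,"rx":0,"ry":0,"rz":0,"claw":-1},{"dx":0,"dy":0,"dz":0.35,"rx":0,"ry":0,"rz":0,"claw":-1},{"dx":0,"dy":0,"dz":0.3,"rx":0,"ry":0,"rz":0,"claw":-1},{"dx":0,"dy":0,"dz":0.25,"rx":0,"ry":0,"rz":0,"claw":-1},{"dx":0,"dy":0,"dz":0.18,"rx":0,"ry":0,"rz":0,"claw":-1},{"dx":0,"dy":0,"dz":0.1,"rx":0,"ry":0,"rz":0,"claw":-1},{"dx":0,"dy":0,"dz":0,"rx":0,"ry":0,"rz":0,"claw":1},{"dx":0,"dy":0,"dz":0,"rx":0,"ry":0,"rz":0,"claw":1},{"dx":0,"dy":0,"dz":0,"rx":0,"ry":0,"rz":0,"claw":1},{"dx":0,"dy":0,"dz":0,"rx":0,"ry":0,"rz":0,"claw":1},{"dx":0,"dy":0,"dz":0,"rx":0,"ry":0,"rz":0,"claw":1}]}}

```text
time: 4.37
tcp_pos: [0.4561, -0.1097, 0.033]
ee_rot: [0.001, 0.774, 0.633, 0.0]
contact_force: [0.6, -0.3, 0.5]
width: 0.0569
grasp_force: 0.0
```

Emit:
{"api": "step_arm", "payload": {"increments": [{"dx":0,"dy":0,"dz":0,"rx":0,"ry":0,"rz":0,"claw":1},{"dx":0,"dy":0,"dz":0,"rx":0,"ry":0,"rz":0,"claw":1},{"dx":0,"dy":0,"dz":0,"rx":0,"ry":0,"rz":0,"claw":1}]}}

```text
time: 4.62
tcp_pos: [0.4556, -0.1092, 0.0323]
ee_rot: [0.001, 0.774, 0.633, 0.0]
contact_force: [-1.5, 0.2, 5.6]
width: 0.0441
grasp_force: 30.0
```

Emit:
{"api": "step_arm", "payload": {"increments": [{"dx":0,"dy":0,"dz":-0.2,"rx":0,"ry":0,"rz":0,"claw":1},{"dx":0,"dy":0,"dz":-0.3,"rx":0,"ry":0,"rz":0,"claw":1},{"dx":0,"dy":0,"dz":-0.3,"rx":0,"ry":0,"rz":0,"claw":1},{"dx":0,"dy":0,"dz":-0.2,"rx":0,"ry":0,"rz":0,"claw":1},{"dx":0.3,"dy":0.17,"dz":-0.1,"rx":0,"ry":0,"rz":0,"claw":1},{"dx":0.3,"dy":0.17,"dz":0,"rx":0,"ry":0,"rz":0,"claw":1},{"dx":0.3,"dy":0.17,"dz":0,"rx":0,"ry":0,"rz":0,"claw":1},{"dx":0.3,"dy":0.17,"dz":0,"rx":0,"ry":0,"rz":0,"claw":1},{"dx":0.3,"dy":0.17,"dz":0,"rx":0,"ry":0,"rz":0,"claw":1},{"dx":0.3,"dy":0.17,"dz":0,"rx":0,"ry":0,"rz":0,"claw":1},{"dx":0.3,"dy":0.17,"dz":0,"rx":0,"ry":0,"rz":0,"claw":1},{"dx":0.3,"dy":0.17,"dz":0,"rx":0,"ry":0,"rz":0,"claw":1}]}}

```text
time: 5.62
tcp_pos: [0.6365, 0.1009, 0.1412]
ee_rot: [-0.0, 0.774, 0.633, -0.0]
contact_force: [0.1, -0.6, -1.2]
width: 0.0441
grasp_force: 30.0
```

```bash
python3 - <<'E'
from h import *
o,p,P=shot("wrist")
print(o['time'],o['tcp_pos'],o['width'],*go(o,(.650,.111,.040),1.3748))
for m in NAMES[4:8]:
    for d in manip.search_frame(p,m)[:2]:
        b=np.array(d["bbox"]);c=P[int(b[1]+b[3])//2,int(b[0]+b[2])//2];print(m,round(d["conf"],2),b.round(),c.round(4))
cv2.imwrite("pics/w2.png",p["img"][:,:,::-1])
E
```

```text
5.6167 [0.63651739 0.10093021 0.14123388] 0.044077247575258015 [0.126 0.113 1.012] tilt 0.05 yaw 1.3719 -0.003
bay_round_large 0.82 [236. 133. 365. 245.] [0.6497 0.112  0.0064]
bay_round_small 0.69 [242. 350. 357. 394.] [0.638  0.0823 0.1622]
bay_rect_small 0.7 [242. 349. 356. 396.] [0.638  0.0825 0.163 ]
bay_rect_small 0.6 [334. 248. 356. 256.] [0.6737 0.0584 0.0076]
```

View pics/w2.png

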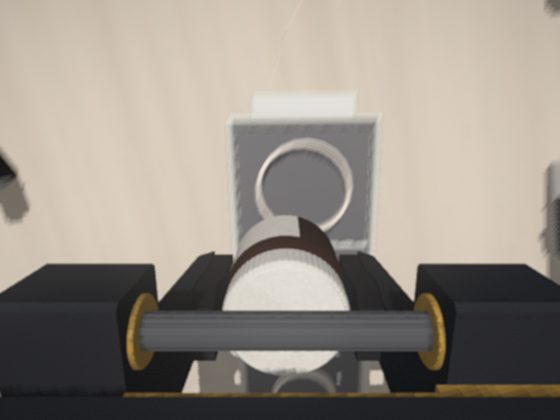

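The wrist view shows the large round bay at (305,187), measured at (0.650, 0.112). The jar hangs straight in the gripper.

Emit:
{"api": "step_arm", "payload": {"increments": [{"dx":0.13,"dy":0.11,"dz":0,"rx":0,"ry":0,"rz":0,"claw":1},{"dx":0,"dy":0,"dz":0,"rx":0,"ry":0,"rz":0,"claw":1},{"dx":0,"dy":0,"dz":0.3,"rx":0,"ry":0,"rz":0,"claw":1},{"dx":0,"dy":0,"dz":0.3,"rx":0,"ry":0,"rz":0,"claw":1},{"dx":0,"dy":0,"dz":0.2,"rx":0,"ry":0,"rz":0,"claw":1},{"dx":0,"dy":0,"dz":0.1,"rx":0,"ry":0,"rz":0,"claw":1},{"dx":0,"dy":0,"dz":0.07,"rx":0,"ry":0,"rz":0,"claw":1},{"dx":0,"dy":0,"dz":0.04,"rx":0,"ry":0,"rz":0,"claw":1},{"dx":0,"dy":0,"dz":0,"rx":0,"ry":0,"rz":0,"claw":1},{"dx":0,"dy":0,"dz":0,"rx":0,"ry":0,"rz":0,"claw":1}]}}

```text
time: 6.7
tcp_pos: [0.6502, 0.1096, 0.042]
ee_rot: [0.001, 0.774, 0.633, 0.001]
contact_force: [-0.0, 0.1, -0.1]
width: 0.0441
grasp_force: 30.0
```

Emit:
{"api": "step_arm", "payload": {"increments": [{"dx":0.02,"dy":0,"dz":0.025,"rx":0,"ry":0,"rz":0,"claw":1},{"dx":0,"dy":0,"dz":0,"rx":0,"ry":0,"rz":0,"claw":1},{"dx":0,"dy":0,"dz":0,"rx":0,"ry":0,"rz":0,"claw":1}]}}

```text
time: 6.95
tcp_pos: [0.6508, 0.112, 0.0394]
ee_rot: [0.001, 0.774, 0.633, 0.001]
contact_force: [1.2, 0.3, 2.7]
width: 0.0444
grasp_force: 30.0
```

Emit:
{"api": "step_arm", "payload": {"increments": [{"dx":0,"dy":0,"dz":0,"rx":0,"ry":0,"rz":0,"claw":-1},{"dx":0,"dy":0,"dz":0,"rx":0,"ry":0,"rz":0,"claw":-1},{"dx":0,"dy":0,"dz":0,"rx":0,"ry":0,"rz":0,"claw":-1},{"dx":0,"dy":0,"dz":0,"rx":0,"ry":0,"rz":0,"claw":-1},{"dx":0,"dy":0,"dz":0,"rx":0,"ry":0,"rz":0,"claw":-1},{"dx":0,"dy":0,"dz":-0.15,"rx":0,"ry":0,"rz":0,"claw":-1},{"dx":0,"dy":0,"dz":-0.25,"rx":0,"ry":0,"rz":0,"claw":-1},{"dx":0,"dy":0,"dz":-0.35,"rx":0,"ry":0,"rz":0,"claw":-1},{"dx":0,"dy":0,"dz":-0.35,"rx":0,"ry":0,"rz":0,"claw":-1},{"dx":0,"dy":0,"dz":-0.35,"rx":0,"ry":0,"rz":0,"claw":-1},{"dx":0.02,"dy":-0.34,"dz":0,"rx":0,"ry":0,"rz":0,"claw":-1},{"dx":0.02,"dy":-0.34,"dz":0,"rx":0,"ry":0,"rz":0,"claw":-1}]}}

```text
time: 7.95
tcp_pos: [0.5864, 0.1287, 0.1881]
ee_rot: [0.003, 0.774, 0.633, 0.003]
contact_force: [-0.0, 0.7, -0.5]
width: 0.0884
grasp_force: 0.0
```

Emit:
{"api": "step_arm", "payload": {"increments": [{"dx":0.03,"dy":-0.34,"dz":0,"rx":0,"ry":0,"rz":0,"claw":-1},{"dx":0.03,"dy":-0.34,"dz":0,"rx":0,"ry":0,"rz":0,"claw":-1},{"dx":0.03,"dy":-0.34,"dz":0,"rx":0,"ry":0,"rz":0,"claw":-1},{"dx":0.03,"dy":-0.34,"dz":0,"rx":0,"ry":0,"rz":0,"claw":-1},{"dx":0,"dy":-0.2,"dz":0,"rx":0,"ry":0,"rz":0,"claw":-1},{"dx":0,"dy":0,"dz":0,"rx":0,"ry":0,"rz":-0.11,"claw":-1},{"dx":0,"dy":0,"dz":0,"rx":0,"ry":0,"rz":-0.11,"claw":-1},{"dx":0,"dy":0,"dz":0,"rx":0,"ry":0,"rz":-0.11,"claw":-1},{"dx":0,"dy":0,"dz":0,"rx":0,"ry":0,"rz":-0.11,"claw":-1},{"dx":0,"dy":0,"dz":0,"rx":0,"ry":0,"rz":-0.08,"claw":-1},{"dx":0,"dy":0,"dz":0,"rx":0,"ry":0,"rz":0,"claw":-1},{"dx":0,"dy":0,"dz":0,"rx":0,"ry":0,"rz":0,"claw":-1}]}}

```text
time: 8.95
tcp_pos: [0.4335, 0.1719, 0.1841]
ee_rot: [0.0, 0.576, 0.817, 0.0]
contact_force: [0.1, 0.4, 0.9]
width: 0.0879
grasp_force: 0.0
```

```bash
python3 - <<'E'
from h import *
o,p,P=shot("wrist")
print(o['time'],o['tcp_pos'],o['width'],*go(o,(.4345,.171,.029),1.92))
for n,t,c,s,a,Q in blobs(P,mn=300):
    print(n,t.round(3),c.round(4),np.round(s),round(a),"all",cv2.minAreaRect((Q[:,:2]*1000).astype(np.float32)), )
    S=Q[(Q[:,2]>.036)&(Q[:,2]<.046)]
    if len(S)>50:print("  shoulder",cv2.minAreaRect((S[:,:2]*1000).astype(np.float32)))
cv2.imwrite("pics/w3.png",p["img"][:,:,::-1])
E
```

```text
8.95 [0.43351584 0.17186082 0.18405288] 0.08792652386134414 [-0.011  0.005  1.551] tilt 0.06 yaw 1.9133 -0.006
1836 0.086 [0.4492 0.2744] [10. 11.] 24 all ((448.65283203125, 274.0750427246094), (29.405805587768555, 30.409406661987305), 43.744468688964844)
  shoulder ((448.67706298828125, 274.0982360839844), (29.338760375976562, 30.409406661987305), 43.744468688964844)
1091 0.054 [0.4351 0.1704] [16. 16.] 57 all ((435.0070495605469, 170.56369018554688), (19.797664642333984, 29.71078872680664), 20.06022071838379)
  shoulder ((435.0220031738281, 170.54954528808594), (19.773746490478516, 29.656639099121094), 19.986961364746094)
1039 0.062 [0.4547 0.0332] [21. 21.] 47 all ((454.5548400878906, 33.664119720458984), (25.77172088623047, 21.78736114501953), 44.81385040283203)
  shoulder ((454.5063171386719, 35.7474479675293), (25.17354393005371, 16.445051193237305), 14.261752128601074)
```

View pics/w3.png

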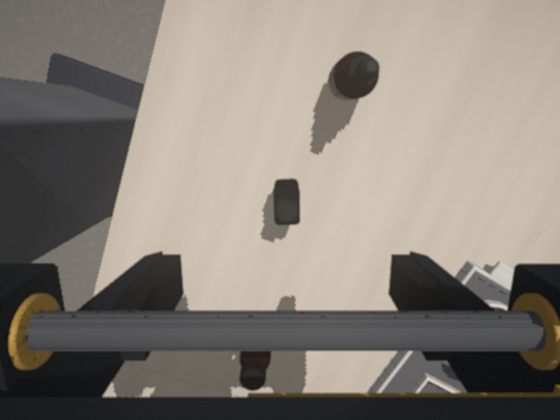

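The black bottle is at (286,200), square to the fingers and under the tool. The dropper is at (355,75) and the vial at (254,365), both clear.

Emit:
{"api": "step_arm", "payload": {"increments": [{"dx":-0.02,"dy":0.01,"dz":0.35,"rx":0,"ry":0,"rz":0,"claw":-1},{"dx":0,"dy":0,"dz":0.35,"rx":0,"ry":0,"rz":0,"claw":-1},{"dx":0,"dy":0,"dz":0.35,"rx":0,"ry":0,"rz":0,"claw":-1},{"dx":0,"dy":0,"dz":0.25,"rx":0,"ry":0,"rz":0,"claw":-1},{"dx":0,"dy":0,"dz":0.15,"rx":0,"ry":0,"rz":0,"claw":-1},{"dx":0,"dy":0,"dz":0.1,"rx":0,"ry":0,"rz":0,"claw":-1},{"dx":0,"dy":0,"dz":0,"rx":0,"ry":0,"rz":0,"claw":1},{"dx":0,"dy":0,"dz":0,"rx":0,"ry":0,"rz":0,"claw":1},{"dx":0,"dy":0,"dz":0,"rx":0,"ry":0,"rz":0,"claw":1},{"dx":0,"dy":0,"dz":0,"rx":0,"ry":0,"rz":0,"claw":1},{"dx":0,"dy":0,"dz":0,"rx":0,"ry":0,"rz":0,"claw":1},{"dx":0,"dy":0,"dz":0,"rx":0,"ry":0,"rz":0,"claw":1}]}}

```text
time: 10.0
tcp_pos: [0.4357, 0.1704, 0.0291]
ee_rot: [0.001, 0.575, 0.818, 0.001]
contact_force: [-0.7, 1.3, 1.0]
width: 0.0504
grasp_force: 0.0
```

Emit:
{"api": "step_arm", "payload": {"increments": [{"dx":0,"dy":0,"dz":0,"rx":0,"ry":0,"rz":0,"claw":1},{"dx":0,"dy":0,"dz":0,"rx":0,"ry":0,"rz":0,"claw":1},{"dx":0,"dy":0,"dz":0,"rx":0,"ry":0,"rz":0,"claw":1},{"dx":0,"dy":0,"dz":0,"rx":0,"ry":0,"rz":0,"claw":1},{"dx":0,"dy":0,"dz":0,"rx":0,"ry":0,"rz":0,"claw":1},{"dx":0,"dy":0,"dz":0,"rx":0,"ry":0,"rz":0,"claw":1}]}}

```text
time: 10.5
tcp_pos: [0.435, 0.1703, 0.0282]
ee_rot: [-0.0, 0.575, 0.818, -0.0]
contact_force: [-0.5, 0.9, 0.8]
width: 0.0195
grasp_force: 30.0
```

Emit:
{"api": "step_arm", "payload": {"increments": [{"dx":0,"dy":0,"dz":-0.2,"rx":0,"ry":0,"rz":0,"claw":1},{"dx":0,"dy":0,"dz":-0.35,"rx":0,"ry":0,"rz":0,"claw":1},{"dx":0,"dy":0,"dz":-0.35,"rx":0,"ry":0,"rz":0,"claw":1},{"dx":0,"dy":0,"dz":-0.3,"rx":0,"ry":0,"rz":0,"claw":1},{"dx":0,"dy":0,"dz":0,"rx":0,"ry":0,"rz":0.103,"claw":1},{"dx":0,"dy":0,"dz":0,"rx":0,"ry":0,"rz":0.103,"claw":1},{"dx":0,"dy":0,"dz":0,"rx":0,"ry":0,"rz":0.103,"claw":1},{"dx":0,"dy":0,"dz":0,"rx":0,"ry":0,"rz":0.103,"claw":1},{"dx":0,"dy":0,"dz":0,"rx":0,"ry":0,"rz":0.105,"claw":1},{"dx":-0.14,"dy":0.32,"dz":0,"rx":0,"ry":0,"rz":0,"claw":1},{"dx":-0.14,"dy":0.32,"dz":0,"rx":0,"ry":0,"rz":0,"claw":1},{"dx":-0.14,"dy":0.32,"dz":0,"rx":0,"ry":0,"rz":0,"claw":1}]}}

```text
time: 11.5
tcp_pos: [0.5216, 0.1099, 0.1482]
ee_rot: [-0.0, 0.773, 0.635, 0.0]
contact_force: [-0.4, 0.1, -0.6]
width: 0.0197
grasp_force: 30.0
```

Emit:
{"api": "step_arm", "payload": {"increments": [{"dx":-0.15,"dy":0.32,"dz":0,"rx":0,"ry":0,"rz":0,"claw":1},{"dx":-0.15,"dy":0.32,"dz":0,"rx":0,"ry":0,"rz":0,"claw":1},{"dx":-0.15,"dy":0.32,"dz":0,"rx":0,"ry":0,"rz":0,"claw":1},{"dx":-0.15,"dy":0.3,"dz":0,"rx":0,"ry":0,"rz":0,"claw":1},{"dx":0,"dy":0,"dz":0,"rx":0,"ry":0,"rz":0,"claw":1},{"dx":0,"dy":0,"dz":0,"rx":0,"ry":0,"rz":0,"claw":1}]}}

```text
time: 12.0
tcp_pos: [0.6334, 0.0256, 0.1474]
ee_rot: [-0.0, 0.774, 0.634, -0.0]
contact_force: [-1.3, 0.6, -1.3]
width: 0.0196
grasp_force: 30.0
```

```bash
python3 - <<'E'
from h import *
o,p,P=shot("wrist")
print(o['time'],o['tcp_pos'],o['width'],*go(o,(.6328,.0257,.037),1.3748))
for m in NAMES[:8]:
    for d in manip.search_frame(p,m)[:2]:
        b=np.array(d["bbox"]);c=P[int(b[1]+b[3])//2,int(b[0]+b[2])//2];print(m,round(d["conf"],2),b.round(),c.round(4))
cv2.imwrite("pics/w4.png",p["img"][:,:,::-1])
E
```

```text
12.0 [0.63339667 0.02557836 0.14736181] 0.019626905604701157 [-0.    -0.005  1.104] tilt 0.05 yaw 1.3723 -0.002
amber_jar 0.97 [248.  26. 326. 113.] [0.6517 0.1129 0.0618]
square_flask 0.22 [216.  17. 354. 147.] [0.6499 0.1065 0.062 ]
black_bottle 0.93 [256. 231. 316. 312.] [0.6366 0.0392 0.1583]
bay_round_large 0.61 [214.  16. 353. 147.] [0.6489 0.1072 0.0618]
bay_round_small 0.74 [254. 351. 316. 359.] [ 0.6078 -0.1001  0.0067]
bay_rect_large 0.78 [233. 362. 341. 396.] [ 0.6053 -0.1166  0.0139]
bay_rect_small 0.75 [222. 150. 351. 258.] [0.6344 0.0273 0.0071]
```

View pics/w4.png

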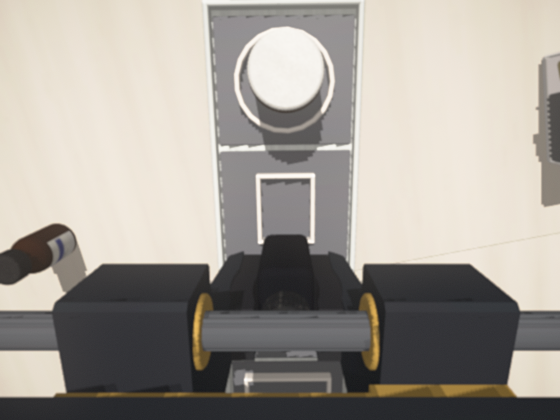

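The jar stands in its bay at (287,70). The small rectangular bay at (286,208) is aligned with the held bottle, so I'm lowering it.

Emit:
{"api": "step_arm", "payload": {"increments": [{"dx":0,"dy":0,"dz":0.3,"rx":0,"ry":0,"rz":0,"claw":1},{"dx":0,"dy":0,"dz":0.3,"rx":0,"ry":0,"rz":0,"claw":1},{"dx":0,"dy":0,"dz":0.25,"rx":0,"ry":0,"rz":0,"claw":1},{"dx":0,"dy":0,"dz":0.15,"rx":0,"ry":0,"rz":0,"claw":1},{"dx":0,"dy":0,"dz":0.07,"rx":0,"ry":0,"rz":0,"claw":1},{"dx":0,"dy":0,"dz":0.05,"rx":0,"ry":0,"rz":0,"claw":1},{"dx":0,"dy":0,"dz":0,"rx":0,"ry":0,"rz":0,"claw":1},{"dx":0,"dy":0,"dz":0,"rx":0,"ry":0,"rz":0,"claw":1}]}}

```text
time: 13.12
tcp_pos: [0.6339, 0.0268, 0.0375]
ee_rot: [0.001, 0.773, 0.634, 0.001]
contact_force: [-0.5, 0.2, -0.0]
width: 0.0197
grasp_force: 30.0
```

Emit:
{"api": "step_arm", "payload": {"increments": [{"dx":0,"dy":0,"dz":0.02,"rx":0,"ry":0,"rz":0,"claw":1},{"dx":0,"dy":0,"dz":0,"rx":0,"ry":0,"rz":0,"claw":1},{"dx":0,"dy":0,"dz":0,"rx":0,"ry":0,"rz":0,"claw":1},{"dx":0,"dy":0,"dz":0,"rx":0,"ry":0,"rz":0,"claw":1}]}}

```text
time: 13.45
tcp_pos: [0.6336, 0.0268, 0.0352]
ee_rot: [0.001, 0.773, 0.634, 0.001]
contact_force: [0.4, -0.2, 2.5]
width: 0.0195
grasp_force: 30.0
```

Emit:
{"api": "step_arm", "payload": {"increments": [{"dx":0,"dy":0,"dz":0,"rx":0,"ry":0,"rz":0,"claw":-1},{"dx":0,"dy":0,"dz":0,"rx":0,"ry":0,"rz":0,"claw":-1},{"dx":0,"dy":0,"dz":0,"rx":0,"ry":0,"rz":0,"claw":-1},{"dx":0,"dy":0,"dz":0,"rx":0,"ry":0,"rz":0,"claw":-1},{"dx":0,"dy":0,"dz":0,"rx":0,"ry":0,"rz":0,"claw":-1},{"dx":0,"dy":0,"dz":-0.15,"rx":0,"ry":0,"rz":0,"claw":-1},{"dx":0,"dy":0,"dz":-0.25,"rx":0,"ry":0,"rz":0,"claw":-1},{"dx":0,"dy":0,"dz":-0.35,"rx":0,"ry":0,"rz":0,"claw":-1},{"dx":0,"dy":0,"dz":-0.35,"rx":0,"ry":0,"rz":0,"claw":-1},{"dx":0,"dy":0,"dz":-0.35,"rx":0,"ry":0,"rz":0,"claw":-1},{"dx":0.26,"dy":-0.29,"dz":-0.1,"rx":0,"ry":0,"rz":0,"claw":-1},{"dx":0.26,"dy":-0.29,"dz":0,"rx":0,"ry":0,"rz":0,"claw":-1}]}}

```text
time: 14.45
tcp_pos: [0.5891, 0.0884, 0.1953]
ee_rot: [0.003, 0.774, 0.633, 0.004]
contact_force: [0.4, 0.4, 0.1]
width: 0.0883
grasp_force: 0.0
```

Emit:
{"api": "step_arm", "payload": {"increments": [{"dx":0.26,"dy":-0.29,"dz":0,"rx":0,"ry":0,"rz":0,"claw":-1},{"dx":0.26,"dy":-0.29,"dz":0,"rx":0,"ry":0,"rz":0,"claw":-1},{"dx":0.26,"dy":-0.29,"dz":0,"rx":0,"ry":0,"rz":0,"claw":-1},{"dx":0.26,"dy":-0.29,"dz":0,"rx":0,"ry":0,"rz":0,"claw":-1},{"dx":0.26,"dy":-0.29,"dz":0,"rx":0,"ry":0,"rz":0,"claw":-1},{"dx":0.22,"dy":-0.25,"dz":0,"rx":0,"ry":0,"rz":0,"claw":-1},{"dx":0,"dy":0,"dz":0,"rx":0,"ry":0,"rz":0,"claw":-1},{"dx":0,"dy":0,"dz":0,"rx":0,"ry":0,"rz":0,"claw":-1}]}}

```text
time: 15.12
tcp_pos: [0.4481, 0.2728, 0.1903]
ee_rot: [0.0, 0.772, 0.636, 0.001]
contact_force: [0.1, 0.6, 0.7]
width: 0.0882
grasp_force: 0.0
```

```bash
python3 - <<'E'
from h import *
o,p,P=shot("wrist")
print(o['time'],o['tcp_pos'],o['width'],*go(o,(.4488,.2742,.046),1.3748))
for n,t,c,s,a,Q in blobs(P,mn=300):
    print(n,t.round(3),c.round(4),np.round(s),round(a),"all",cv2.minAreaRect((Q[:,:2]*1000).astype(np.float32)), )
o,p,P=shot("top")
for n,t,c,s,a,Q in blobs(P,.03,.1,(.55,.72,-.2,.2),30): print("top",n,t.round(3),c.round(4),cv2.minAreaRect((Q[:,:2]*1000).astype(np.float32)))
E
```

```text
15.1167 [0.44809397 0.27279735 0.19034539] 0.08823802596882337 [0.014 0.003 1.443] tilt 0.07 yaw 1.3782 0.003
1415 0.086 [0.4494 0.2752] [11. 11.] 79 all ((449.5870666503906, 276.7926330566406), (27.40079689025879, 30.370121002197266), 75.44656372070312)
top 292 0.065 [0.6476 0.1133] ((647.0703735351562, 112.53901672363281), (41.865840911865234, 42.258358001708984), 2.29612135887146)
top 109 0.062 [0.6309 0.0284] ((631.06787109375, 28.02079963684082), (30.354900360107422, 20.503747940063477), 79.85202026367188)
```

Emit:
{"api": "step_arm", "payload": {"increments": [{"dx":0.02,"dy":0.01,"dz":0.3,"rx":0,"ry":0,"rz":0,"claw":-1},{"dx":0,"dy":0,"dz":0.3,"rx":0,"ry":0,"rz":0,"claw":-1},{"dx":0,"dy":0,"dz":0.3,"rx":0,"ry":0,"rz":0,"claw":-1},{"dx":0,"dy":0,"dz":0.25,"rx":0,"ry":0,"rz":0,"claw":-1},{"dx":0,"dy":0,"dz":0.18,"rx":0,"ry":0,"rz":0,"claw":-1},{"dx":0,"dy":0,"dz":0.11,"rx":0,"ry":0,"rz":0,"claw":-1},{"dx":0,"dy":0,"dz":0,"rx":0,"ry":0,"rz":0,"claw":1},{"dx":0,"dy":0,"dz":0,"rx":0,"ry":0,"rz":0,"claw":1},{"dx":0,"dy":0,"dz":0,"rx":0,"ry":0,"rz":0,"claw":1},{"dx":0,"dy":0,"dz":0,"rx":0,"ry":0,"rz":0,"claw":1},{"dx":0,"dy":0,"dz":0,"rx":0,"ry":0,"rz":0,"claw":1},{"dx":0,"dy":0,"dz":0,"rx":0,"ry":0,"rz":0,"claw":1}]}}

```text
time: 16.22
tcp_pos: [0.451, 0.2735, 0.0462]
ee_rot: [0.0, 0.773, 0.635, 0.001]
contact_force: [0.5, 0.3, -0.3]
width: 0.05
grasp_force: 0.0
```

Emit:
{"api": "step_arm", "payload": {"increments": [{"dx":0,"dy":0,"dz":0,"rx":0,"ry":0,"rz":0,"claw":1},{"dx":0,"dy":0,"dz":0,"rx":0,"ry":0,"rz":0,"claw":1},{"dx":0,"dy":0,"dz":0,"rx":0,"ry":0,"rz":0,"claw":1},{"dx":0,"dy":0,"dz":0,"rx":0,"ry":0,"rz":0,"claw":1},{"dx":0,"dy":0,"dz":0,"rx":0,"ry":0,"rz":0,"claw":1}]}}

```text
time: 16.63
tcp_pos: [0.4503, 0.2734, 0.0454]
ee_rot: [-0.0, 0.773, 0.634, 0.0]
contact_force: [-0.3, -0.2, 2.4]
width: 0.03
grasp_force: 30.0
```

Emit:
{"api": "step_arm", "payload": {"increments": [{"dx":0,"dy":0,"dz":-0.2,"rx":0,"ry":0,"rz":0,"claw":1},{"dx":0,"dy":0,"dz":-0.3,"rx":0,"ry":0,"rz":0,"claw":1},{"dx":0,"dy":0,"dz":-0.3,"rx":0,"ry":0,"rz":0,"claw":1},{"dx":0,"dy":0,"dz":-0.25,"rx":0,"ry":0,"rz":0,"claw":1},{"dx":-0.2,"dy":0.15,"dz":-0.15,"rx":0,"ry":0,"rz":0,"claw":1},{"dx":-0.3,"dy":0.23,"dz":0,"rx":0,"ry":0,"rz":0,"claw":1},{"dx":-0.3,"dy":0.23,"dz":0,"rx":0,"ry":0,"rz":0,"claw":1},{"dx":-0.3,"dy":0.23,"dz":0,"rx":0,"ry":0,"rz":0,"claw":1},{"dx":-0.3,"dy":0.23,"dz":0,"rx":0,"ry":0,"rz":0,"claw":1},{"dx":-0.3,"dy":0.23,"dz":0,"rx":0,"ry":0,"rz":0,"claw":1},{"dx":-0.3,"dy":0.23,"dz":0,"rx":0,"ry":0,"rz":0,"claw":1},{"dx":-0.3,"dy":0.23,"dz":0,"rx":0,"ry":0,"rz":0,"claw":1}]}}

```text
time: 17.63
tcp_pos: [0.5785, 0.0116, 0.165]
ee_rot: [-0.0, 0.773, 0.634, -0.0]
contact_force: [0.3, 1.1, -0.4]
width: 0.0301
grasp_force: 30.0
```

Emit:
{"api": "step_arm", "payload": {"increments": [{"dx":-0.3,"dy":0.23,"dz":0,"rx":0,"ry":0,"rz":0,"claw":1},{"dx":-0.25,"dy":0.18,"dz":0,"rx":0,"ry":0,"rz":0,"claw":1},{"dx":-0.11,"dy":0.1,"dz":0,"rx":0,"ry":0,"rz":0,"claw":1},{"dx":0,"dy":0,"dz":0,"rx":0,"ry":0,"rz":0,"claw":1},{"dx":0,"dy":0,"dz":0,"rx":0,"ry":0,"rz":0,"claw":1}]}}

```text
time: 18.05
tcp_pos: [0.6149, -0.0613, 0.1646]
ee_rot: [-0.001, 0.773, 0.634, -0.0]
contact_force: [-0.1, -0.4, -0.8]
width: 0.0303
grasp_force: 30.0
```

```bash
python3 - <<'E'
from h import *
o,p,P=shot("wrist")
print(o['time'],o['tcp_pos'],o['width'],*go(o,(.6157,-.0607,.0535),1.3748))
for m in NAMES[:8]:
    for d in manip.search_frame(p,m)[:2]:
        b=np.array(d["bbox"]);c=P[int(b[1]+b[3])//2,int(b[0]+b[2])//2];print(m,round(d["conf"],2),b.round(),c.round(4))
cv2.imwrite("pics/w5.png",p["img"][:,:,::-1])
E
```

```text
18.05 [ 0.61489458 -0.061281    0.16459958] 0.030250118230354287 [0.007 0.008 1.111] tilt 0.09 yaw 1.3733 -0.001
dropper_bottle 0.58 [249. 220. 323. 366.] [ 0.6176 -0.0518  0.1828]
black_bottle 0.69 [271.  48. 306. 100.] [0.6341 0.0252 0.0603]
bay_round_large 0.85 [222.   3. 354.  15.] [0.643  0.0721 0.0068]
bay_round_large 0.58 [247. 218. 326. 370.] [ 0.6175 -0.0521  0.1829]
bay_round_small 0.93 [226. 144. 349. 253.] [ 0.6165 -0.0598  0.0065]
bay_round_small 0.51 [250. 221. 324. 368.] [ 0.6178 -0.0521  0.1837]
bay_rect_large 0.7 [247. 303. 325. 312.] [ 0.6167 -0.0547  0.1871]
bay_rect_small 0.64 [221.  18. 353. 143.] [0.6329 0.022  0.06  ]
```

View pics/w5.png

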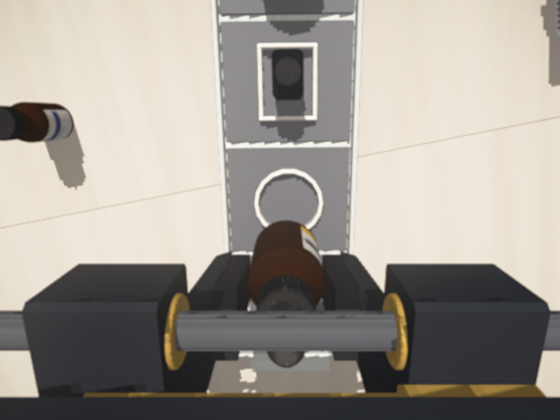

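The black bottle sits inside its rim at (287,75). The small round bay at (288,202) is aligned with the dropper.

Emit:
{"api": "step_arm", "payload": {"increments": [{"dx":0.01,"dy":0.01,"dz":0.3,"rx":0,"ry":0,"rz":0,"claw":1},{"dx":0,"dy":0,"dz":0.3,"rx":0,"ry":0,"rz":0,"claw":1},{"dx":0,"dy":0,"dz":0.25,"rx":0,"ry":0,"rz":0,"claw":1},{"dx":0,"dy":0,"dz":0.15,"rx":0,"ry":0,"rz":0,"claw":1},{"dx":0,"dy":0,"dz":0.08,"rx":0,"ry":0,"rz":0,"claw":1},{"dx":0,"dy":0,"dz":0.05,"rx":0,"ry":0,"rz":0,"claw":1},{"dx":0,"dy":0,"dz":0.01,"rx":0,"ry":0,"rz":0,"claw":1},{"dx":0,"dy":0,"dz":0,"rx":0,"ry":0,"rz":0,"claw":1},{"dx":0,"dy":0,"dz":0,"rx":0,"ry":0,"rz":0,"claw":1}]}}

```text
time: 19.25
tcp_pos: [0.6174, -0.0607, 0.0524]
ee_rot: [0.001, 0.773, 0.634, 0.001]
contact_force: [0.7, 0.4, 1.5]
width: 0.0305
grasp_force: 30.0
```

Emit:
{"api": "step_arm", "payload": {"increments": [{"dx":0,"dy":0,"dz":0,"rx":0,"ry":0,"rz":0,"claw":-1},{"dx":0,"dy":0,"dz":0,"rx":0,"ry":0,"rz":0,"claw":-1},{"dx":0,"dy":0,"dz":0,"rx":0,"ry":0,"rz":0,"claw":-1},{"dx":0,"dy":0,"dz":0,"rx":0,"ry":0,"rz":0,"claw":-1},{"dx":0,"dy":0,"dz":0,"rx":0,"ry":0,"rz":0,"claw":-1},{"dx":0,"dy":0,"dz":-0.15,"rx":0,"ry":0,"rz":0,"claw":-1},{"dx":0,"dy":0,"dz":-0.25,"rx":0,"ry":0,"rz":0,"claw":-1},{"dx":0,"dy":0,"dz":-0.35,"rx":0,"ry":0,"rz":0,"claw":-1},{"dx":0,"dy":0,"dz":-0.35,"rx":0,"ry":0,"rz":0,"claw":-1},{"dx":0,"dy":0,"dz":-0.3,"rx":0,"ry":0,"rz":0,"claw":-1},{"dx":0,"dy":0,"dz":-0.2,"rx":0,"ry":0,"rz":0,"claw":-1},{"dx":0,"dy":0,"dz":0,"rx":0,"ry":0,"rz":0,"claw":-1}]}}

```text
time: 20.25
tcp_pos: [0.6193, -0.0613, 0.2172]
ee_rot: [0.004, 0.773, 0.634, 0.003]
contact_force: [1.4, 0.0, 1.4]
width: 0.0883
grasp_force: 0.0
```

Emit:
{"api": "step_arm", "payload": {"increments": [{"dx":-0.28,"dy":-0.2,"dz":0,"rx":0,"ry":0,"rz":0,"claw":-1},{"dx":-0.28,"dy":-0.2,"dz":0,"rx":0,"ry":0,"rz":0,"claw":-1},{"dx":-0.28,"dy":-0.2,"dz":0,"rx":0,"ry":0,"rz":0,"claw":-1},{"dx":-0.28,"dy":-0.2,"dz":0,"rx":0,"ry":0,"rz":0,"claw":-1},{"dx":-0.28,"dy":-0.2,"dz":0,"rx":0,"ry":0,"rz":0,"claw":-1},{"dx":-0.28,"dy":-0.2,"dz":0,"rx":0,"ry":0,"rz":0,"claw":-1},{"dx":-0.27,"dy":-0.17,"dz":0,"rx":0,"ry":0,"rz":0,"claw":-1},{"dx":0,"dy":0,"dz":0,"rx":0,"ry":0,"rz":0,"claw":-1},{"dx":0,"dy":0,"dz":0,"rx":0,"ry":0,"rz":0,"claw":-1}]}}

```text
time: 21.0
tcp_pos: [0.4429, -0.2258, 0.2102]
ee_rot: [-0.001, 0.774, 0.633, 0.0]
contact_force: [0.1, 0.3, -0.6]
width: 0.0882
grasp_force: 0.0
```

```bash
python3 - <<'E'
from h import *
o,p,P=shot("wrist")
print(o['time'],o['tcp_pos'],o['width'],*go(o,(.4445,-.226,.072),1.466))
for n,t,c,s,a,Q in blobs(P,mn=300):
    print(n,t.round(3),c.round(4),np.round(s),round(a),"all",cv2.minAreaRect((Q[:,:2]*1000).astype(np.float32)), )
cv2.imwrite("pics/w6.png",p["img"][:,:,::-1])
E
```

```text
21.0 [ 0.44294934 -0.22575003  0.21020872] 0.08821042778375258 [-1.000e-03  1.700e-02  1.382e+00] tilt 0.08 yaw 1.3711 -0.091
3460 0.087 [ 0.4452 -0.2272] [32. 32.] 78 all ((444.6724853515625, -227.6476593017578), (43.6800651550293, 50.27347183227539), 82.7961654663086)
2069 0.066 [ 0.5385 -0.2856] [ 5. 20.] 74 all ((532.1843872070312, -297.8084411621094), (50.67557907104492, 41.51873016357422), 45.761260986328125)
391 0.041 [ 0.4268 -0.3264] [ 7. 22.] 77 all ((426.3156433105469, -326.9292297363281), (10.644216537475586, 24.6944580078125), 83.24214172363281)
```

View pics/w6.png

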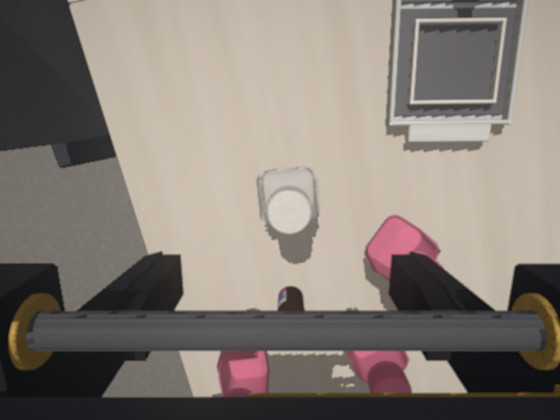

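The clear flask is at (290,200), under the tool. The pink flasks at (400,250) and (245,370) and the white-cap vial at (290,298) are clear of the cap grip.

Emit:
{"api": "step_arm", "payload": {"increments": [{"dx":-0.01,"dy":0.025,"dz":0.3,"rx":0,"ry":0,"rz":0,"claw":-1},{"dx":0,"dy":0,"dz":0.3,"rx":0,"ry":0,"rz":-0.09,"claw":-1},{"dx":0,"dy":0,"dz":0.3,"rx":0,"ry":0,"rz":0,"claw":-1},{"dx":0,"dy":0,"dz":0.25,"rx":0,"ry":0,"rz":0,"claw":-1},{"dx":0,"dy":0,"dz":0.15,"rx":0,"ry":0,"rz":0,"claw":-1},{"dx":0,"dy":0,"dz":0.08,"rx":0,"ry":0,"rz":0,"claw":-1},{"dx":0,"dy":0,"dz":0,"rx":0,"ry":0,"rz":0,"claw":1},{"dx":0,"dy":0,"dz":0,"rx":0,"ry":0,"rz":0,"claw":1},{"dx":0,"dy":0,"dz":0,"rx":0,"ry":0,"rz":0,"claw":1},{"dx":0,"dy":0,"dz":0,"rx":0,"ry":0,"rz":0,"claw":1},{"dx":0,"dy":0,"dz":0,"rx":0,"ry":0,"rz":0,"claw":1},{"dx":0,"dy":0,"dz":0,"rx":0,"ry":0,"rz":0,"claw":1}]}}

```text
time: 22.05
tcp_pos: [0.4468, -0.227, 0.0741]
ee_rot: [0.001, 0.742, 0.67, 0.0]
contact_force: [-0.7, 0.1, 0.3]
width: 0.0501
grasp_force: 0.0
```

Emit:
{"api": "step_arm", "payload": {"increments": [{"dx":0,"dy":0,"dz":0,"rx":0,"ry":0,"rz":0,"claw":1},{"dx":0,"dy":0,"dz":0,"rx":0,"ry":0,"rz":0,"claw":1},{"dx":0,"dy":0,"dz":0,"rx":0,"ry":0,"rz":0,"claw":1},{"dx":0,"dy":0,"dz":0,"rx":0,"ry":0,"rz":0,"claw":1}]}}

```text
time: 22.38
tcp_pos: [0.4464, -0.2267, 0.0734]
ee_rot: [0.0, 0.742, 0.67, -0.0]
contact_force: [-1.3, -0.4, 2.8]
width: 0.0345
grasp_force: 29.9
```

Emit:
{"api": "step_arm", "payload": {"increments": [{"dx":0,"dy":0,"dz":-0.15,"rx":0,"ry":0,"rz":0,"claw":1},{"dx":0,"dy":0,"dz":-0.25,"rx":0,"ry":0,"rz":0,"claw":1},{"dx":0,"dy":0,"dz":-0.3,"rx":0,"ry":0,"rz":0,"claw":1},{"dx":0,"dy":0,"dz":-0.3,"rx":0,"ry":0,"rz":0.045,"claw":1},{"dx":0,"dy":0,"dz":-0.2,"rx":0,"ry":0,"rz":0.045,"claw":1},{"dx":0.16,"dy":0.2,"dz":0,"rx":0,"ry":0,"rz":0,"claw":1},{"dx":0.2,"dy":0.25,"dz":0,"rx":0,"ry":0,"rz":0,"claw":1},{"dx":0.2,"dy":0.25,"dz":0,"rx":0,"ry":0,"rz":0,"claw":1},{"dx":0.2,"dy":0.25,"dz":0,"rx":0,"ry":0,"rz":0,"claw":1},{"dx":0.2,"dy":0.25,"dz":0,"rx":0,"ry":0,"rz":0,"claw":1},{"dx":0.12,"dy":0.14,"dz":0,"rx":0,"ry":0,"rz":0,"claw":1},{"dx":0,"dy":0,"dz":0,"rx":0,"ry":0,"rz":0,"claw":1}]}}

```text
time: 23.38
tcp_pos: [0.6012, -0.1447, 0.1927]
ee_rot: [-0.0, 0.772, 0.636, 0.001]
contact_force: [0.2, 0.1, -0.8]
width: 0.0344
grasp_force: 29.9
```

```bash
python3 - <<'E'
from h import *
o,p,P=shot("wrist")
print(o['time'],o['tcp_pos'],o['width'],*go(o,(.5985,-.147,.081),1.3748))
for m in NAMES[:8]:
    for d in manip.search_frame(p,m)[:2]:
        b=np.array(d["bbox"]);c=P[int(b[1]+b[3])//2,int(b[0]+b[2])//2];print(m,round(d["conf"],2),b.round(),c.round(4))
cv2.imwrite("pics/w7.png",p["img"][:,:,::-1])
E
```

```text
23.3833 [ 0.60115224 -0.14465077  0.19273143] 0.03436793731222438 [-0.029 -0.022  1.117] tilt 0.07 yaw 1.3773 0.002
amber_jar 0.18 [233. 201. 340. 313.] [ 0.6047 -0.1301  0.1931]
dropper_bottle 0.58 [266.  60. 309. 108.] [ 0.6186 -0.0632  0.0916]
dropper_bottle 0.57 [224.  32. 347. 145.] [ 0.617  -0.0651  0.0828]
square_flask 0.7 [230. 198. 340. 312.] [ 0.604  -0.1299  0.1913]
square_flask 0.62 [214. 348. 276. 394.] [ 0.54   -0.2799  0.0509]
bay_round_large 0.4 [226.  34. 344. 147.] [ 0.6163 -0.0655  0.0716]
bay_round_small 0.77 [223.  32. 341. 146.] [ 0.6152 -0.0646  0.0805]
bay_rect_large 0.62 [231. 151. 340. 238.] [ 0.601  -0.1454  0.0075]
bay_rect_small 0.64 [222.   1. 346.  29.] [ 0.6275 -0.0073  0.0066]
```

View pics/w7.png

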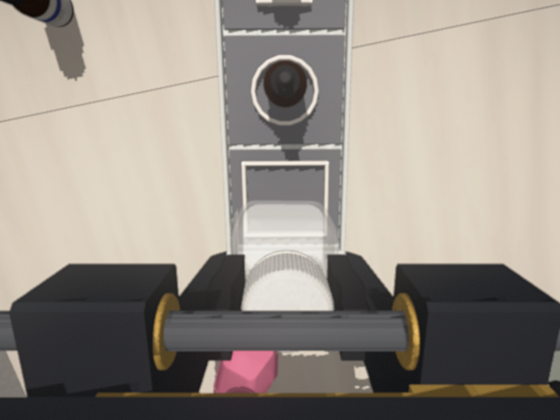

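The dropper stands in its ring at (285,88). The held flask lines up with the large rectangular bay, whose rim spans (243–328, 162) at the top.

Emit:
{"api": "step_arm", "payload": {"increments": [{"dx":-0.025,"dy":-0.015,"dz":0.3,"rx":0,"ry":0,"rz":0,"claw":1},{"dx":0,"dy":0,"dz":0.3,"rx":0,"ry":0,"rz":0,"claw":1},{"dx":0,"dy":0,"dz":0.25,"rx":0,"ry":0,"rz":0,"claw":1},{"dx":0,"dy":0,"dz":0.13,"rx":0,"ry":0,"rz":0,"claw":1},{"dx":0,"dy":0,"dz":0.08,"rx":0,"ry":0,"rz":0,"claw":1},{"dx":0,"dy":0,"dz":0.05,"rx":0,"ry":0,"rz":0,"claw":1},{"dx":0,"dy":0,"dz":0.02,"rx":0,"ry":0,"rz":0,"claw":1},{"dx":0,"dy":0,"dz":0,"rx":0,"ry":0,"rz":0,"claw":1},{"dx":0,"dy":0,"dz":0,"rx":0,"ry":0,"rz":0,"claw":1}]}}

```text
time: 24.58
tcp_pos: [0.5978, -0.1493, 0.0816]
ee_rot: [0.001, 0.773, 0.634, 0.001]
contact_force: [0.1, 0.1, -1.3]
width: 0.0347
grasp_force: 29.9
```

Emit:
{"api": "step_arm", "payload": {"increments": [{"dx":0.01,"dy":0,"dz":0.02,"rx":0,"ry":0,"rz":0,"claw":1},{"dx":0,"dy":0,"dz":0,"rx":0,"ry":0,"rz":0,"claw":1},{"dx":0,"dy":0,"dz":0,"rx":0,"ry":0,"rz":0,"claw":1}]}}

```text
time: 24.83
tcp_pos: [0.5981, -0.1486, 0.0803]
ee_rot: [0.001, 0.773, 0.635, 0.0]
contact_force: [-2.3, -0.5, 5.9]
width: 0.0345
grasp_force: 30.0
```

Contact with the floor is felt, so I'm releasing and retreating.

Emit:
{"api": "step_arm", "payload": {"increments": [{"dx":0,"dy":0,"dz":0,"rx":0,"ry":0,"rz":0,"claw":-1},{"dx":0,"dy":0,"dz":0,"rx":0,"ry":0,"rz":0,"claw":-1},{"dx":0,"dy":0,"dz":0,"rx":0,"ry":0,"rz":0,"claw":-1},{"dx":0,"dy":0,"dz":0,"rx":0,"ry":0,"rz":0,"claw":-1},{"dx":0,"dy":0,"dz":0,"rx":0,"ry":0,"rz":0,"claw":-1},{"dx":0,"dy":0,"dz":-0.15,"rx":0,"ry":0,"rz":0,"claw":-1},{"dx":0,"dy":0,"dz":-0.3,"rx":0,"ry":0,"rz":0,"claw":-1},{"dx":0,"dy":0,"dz":-0.35,"rx":0,"ry":0,"rz":0,"claw":-1},{"dx":0,"dy":0,"dz":-0.35,"rx":0,"ry":0,"rz":0,"claw":-1},{"dx":0,"dy":0,"dz":-0.3,"rx":0,"ry":0,"rz":0,"claw":-1},{"dx":-0.2,"dy":-0.2,"dz":0,"rx":0,"ry":0,"rz":0,"claw":-1},{"dx":-0.2,"dy":-0.2,"dz":0,"rx":0,"ry":0,"rz":0,"claw":-1}]}}

```text
time: 25.83
tcp_pos: [0.5514, -0.1797, 0.2261]
ee_rot: [0.003, 0.772, 0.635, 0.001]
contact_force: [-0.3, -0.8, -0.9]
width: 0.0878
grasp_force: 0.0
```

Emit:
{"api": "step_arm", "payload": {"increments": [{"dx":-0.25,"dy":-0.25,"dz":0,"rx":0,"ry":0,"rz":0,"claw":-1},{"dx":-0.25,"dy":-0.25,"dz":0,"rx":0,"ry":0,"rz":0,"claw":-1},{"dx":-0.25,"dy":-0.25,"dz":0,"rx":0,"ry":0,"rz":0,"claw":-1},{"dx":-0.25,"dy":-0.25,"dz":0,"rx":0,"ry":0,"rz":0,"claw":-1},{"dx":-0.25,"dy":0,"dz":0,"rx":0,"ry":0,"rz":0,"claw":-1},{"dx":-0.25,"dy":0,"dz":0,"rx":0,"ry":0,"rz":0,"claw":-1},{"dx":-0.2,"dy":0,"dz":0,"rx":0,"ry":0,"rz":0,"claw":-1},{"dx":0,"dy":0,"dz":0,"rx":0,"ry":0,"rz":0,"claw":-1}]}}

```text
time: 26.5
tcp_pos: [0.4179, -0.3299, 0.2235]
ee_rot: [0.001, 0.774, 0.633, -0.0]
contact_force: [-0.4, -0.5, 0.2]
width: 0.0881
grasp_force: 0.0
```

```bash
python3 - <<'E'
from h import *
o,p,P=shot("top");print(o['time'],o['tcp_pos'])
for n,t,c,s,a,Q in blobs(P,.025,.1,(.3,.72,-.34,.2),30): print("top",n,t.round(3),c.round(4),np.round(cv2.minAreaRect((Q[:,:2]*1000).astype(np.float32))[0]))
a=p["img"][110:290,110:450,::-1]; cv2.imwrite("pics/top9.png",cv2.resize(a,None,fx=2.35,fy=2.35,interpolation=cv2.INTER_CUBIC))
E
```

```text
26.5 [ 0.41785576 -0.32993165  0.22348707]
top 299 0.065 [0.6493 0.1138] [647. 112.]
top 117 0.063 [0.6317 0.0279] [631.  28.]
top 138 0.091 [ 0.6146 -0.0581] [614. -59.]
top 361 0.096 [ 0.594  -0.1486] [ 593. -148.]
top 382 0.089 [ 0.5306 -0.2963] [ 531. -298.]
top 97 0.066 [0.4523 0.033 ] [453.  32.]
top 34 0.059 [ 0.4298 -0.3297] [ 429. -326.]
```

View pics/top9.png

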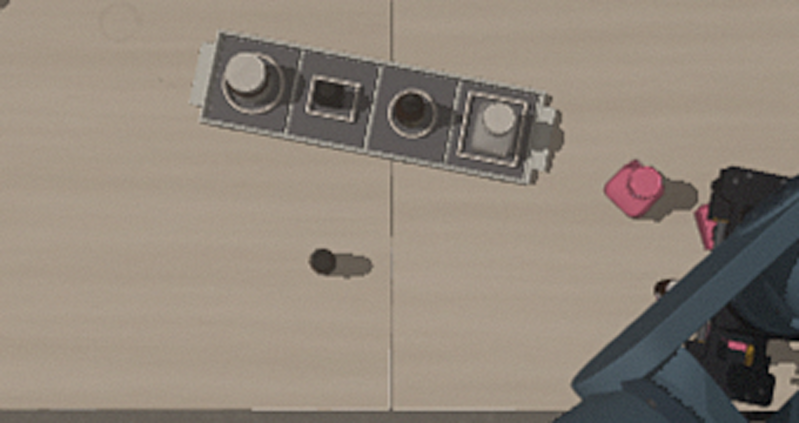

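All four bottles stand inside their rims, at the expected heights and within about 4 mm of the bay centres. The black-cap vial hasn't moved. The arm partly hides the white-cap vial, but the gripper never came near it.

```bash
python3 -c "
from bench import manip
print(manip.job_done())"
```

```text
the job is handed in; nothing more can be done
None
```

The job is handed in at about 27 s of the 109 s: the last top view showed all four bottles upright in their own bays, both vials left standing (the white-cap one partly hidden by the arm), and no verdict was returned.

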